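# Lock the records case with its toggle key

## Task

Lock the grey records case: take the T-toggle key from its wooden rest, pass its foot down through the narrow slot of the lock plate on the lid, press it in against the spring, give it a quarter turn and let go, so that the spring seats it in the cross pocket and it stays upright on its own. The lock plate floats, so feel for the slot gently and never force the key; leave the carton, the stamp and the pen cup where they stand.

Things in the scene. Friction and masses are not known exactly. Their poses are not given: they have to be found in the camera images.
- key_grip (a point): Toggle key, 72 mm high, 0.1 to 0.21 kg: black bar handle on a steel shaft. Point: centre of the bar, 50 mm long (key x), 14 mm thick (key y: pinch here), 26 mm high; key z is up. Collar, 40 mm across, 34 to 38 mm below this point, then a 16 mm round shaft down to 51 mm. It starts upright, the collar on the rest, this point 78 mm above the work surface; lift it straight up by 25 mm or more.
- key_foot (a point): Centre of the underside of the key's T-foot, 59 mm below the bar's centre. The foot is a flat bar 40 mm long along key x (parallel with the handle), 8 mm wide along key y, 8 mm high.
- key_rest: Fixed wooden block, 80 x 60 mm (its x, y) and 40 mm high, with an oblong through-hole along its x; origin at the centre of its underside. The key's x is within 0.1 rad of the rest's x.
- case: Fixed grey steel records case, 240 x 280 mm (its x, y), lid top 100 mm high; origin at the centre of its underside. A steel lock plate, 76 x 104 mm (x, y), 5 mm thick, lies on the lid. Slot in the plate: 44 mm long in case x, 10 mm wide in y, with a middle opening of 20 x 18.5 mm (x, y) for the key's shaft. Forcing: over 30 N in sum between held key and lock, spring included.
- lid_mark (a point): Reference point at one end of the lock plate's float track, at the height of the plate's top (105 mm above the work surface; at -30, -15 mm in the case's x, y). Axes as the case: x along the slot, y across, z up. The plate floats in y: the slot's centre is level with this point in x, but 3 to 27 mm from it towards +y, where no reading shows, and is held there by friction (30 N).
- plunger (a joint): Travel of the spring plunger under the slot, m; 0 free, its top 8 mm below the plate's top; 4 N, then 0.5 N per mm, damped. To turn the key (either way) hold the foot's underside 17 to 21 mm below the plate's top (0.009 to 0.013 here); at 21 mm the collar strikes the plate. After a quarter turn the spring lifts the foot into a 15 mm wide cross pocket: underside 13 mm below the plate's top, 0.005 here.
- carton: Small loose cardboard carton, 90 x 120 mm, 70 mm high; a bystander. Origin at the centre of its underside.
- stamp: Loose wooden hand stamp with a round grip, 38 mm diameter, 68 mm high; a bystander. Origin at the centre of its underside.
- pen_cup: Loose empty grey pen cup, 72 mm across, 90 mm high; a bystander. Origin at the centre of its underside.
Not all that is in view belongs to the job. What is shaped like the part that bears key_grip but blue or green is not meant.

How it is judged (in metres and radians):
On the way:
1. the foot of the key is through the slot, in line with it, and presses on the plunger (value of joint plunger above 0.002 m and angle between the x axis of key_grip and the x axis of lid_mark, either way round below 0.3 rad and z of key_grip in the frame of lid_mark below 0.05 m), for 0.1 s.
At the end, for the whole second after the job is handed in: The released key stands at rest in the lock, upright (0.15 rad), its handle across the slot (0.25 rad), lifted by the spring into the pocket: plunger pressed 3 to 7.5 mm, handle centre 42 to 49 mm above the plate, within 8 mm of lid_mark in x and -2 to 32 mm from it in y (case axes) (angle between the x axis of key_grip and the y axis of lid_mark, either way round below 0.25 rad and angle between key_grip's own z axis and vertical below 0.15 rad and z of key_grip in the frame of lid_mark between 0.042 and 0.049 m and value of joint plunger between 0.003 and 0.0075 m and linear speed of key below 0.02 m/s and x of key_grip in the frame of lid_mark between -0.008 and 0.008 m and y of key_grip in the frame of lid_mark between -0.002 and 0.032 m); the robot touches nothing.
It fails at once if the key is forced: contact forces between the held key and the case or lock over 30 N in sum (contact force between key and case above 30 N and contact force between the fingers and key above 10 N).
It fails at once if a bystander is moved by more than 15 mm (distance of any of carton, stamp, pen_cup from where it was at the start of the episode above 0.015 m).
It also fails if it takes over 72 s, if anything falls off the work surface, if the arm or the gripper's body presses on something with over 40 N, if the wrist force passes 120 N, or if a joint passes its speed limit or range.

## Robot

A 6-joint arm with a two-finger parallel gripper is mounted at the origin on the work surface. World frame = base frame: x ahead of the robot, y to its left, z up, the work surface at z = 0. Lengths are in m, angles in degrees, forces in N, time in s.
With the tool pointing down it reaches from about 0.35 to 0.725 m from the base axis. Payload 4.3 kg.
Tool frame: the origin (TCP) lies midway between the tips of the shut fingers; the grasp point (between the pads) lies 19 mm behind it; z points along the fingers, x is the direction in which the jaws open and shut, and the axes are right-handed (so a half turn about z gives the same grasp; the last joint's range is limited). The gripper opens to 85 mm and grips with 20 to 120 N. Pads are 22 mm wide; open, the fingers measure 114 mm over their backs; the gripper's body (76 mm by 85 mm) begins 54 mm behind the grasp point. The pads swing forward as they close: fully open they stand 13 mm farther back than shut.
Start: joints at [-81.778, 21.618, 4.641, 73.018, 0, 83.68], TCP at [0.144, -0.557, 0.231] pointing down, gripper open.
Joint ranges: [-156.06, 156.06], [-48.1, 94.91], [-58.44, 69.94], [-101.28, 121.22], [-78.64, 73.56], [-180, 180]. Speed limits (degrees/s): [147.25, 147.25, 180, 180, 180, 180].

## Interface

Orientations are given as [roll, pitch, yaw] about the fixed x, y, z axes, in that order (R = Rz(yaw) Ry(pitch) Rx(roll)).
In Python, from cell import monitor, get_image, workorder gives the robot as it stands.
- The arm moves only by the shell command python3 -m inch 'ROWS' [FORCE]. ROWS is JSON, one flat list of numbers, 7 for each row, row after row: the shift along the tool's x, y, z each as a share of 0.6 m, from -1 to 1, then the turn, a rotation vector about the tool's x, y, z each as a share of pi/2 rad, from -1 to 1, then the opening, from 0 (shut) to 1 (fully open). A call has 1 to 10 rows; each row is the pose to reach, as a shift and turn from the pose commanded when the call began, along the tool's axes at that moment; what a row does not reach only later rows make up. A row lasts 1/12 s, in which the tool goes at most 41.7 mm and 7.16 degrees, less where a joint would pass 70% of its speed; a pose out of reach is approached as far as the arm can. A call with a number of a shift or a turn outside -1 to 1 is refused whole. A call with a gripper value outside its range is refused whole. The fingers move at their own pace and stop on an object; FORCE is the grip in N (left out, the last holds). Time passes only in rows, so rows that repeat a pose let the fingers close. It gives the time, the measured TCP pose, the force and the opening at its end, in the units of the state.
- monitor.get_obs(): the state, without advancing time (a new reading comes with each control period).
- get_image(name): name is "side" or "top"; returns a dict with "img" (480x640x3 uint8, red, green, blue), "z_map" (480x640 float32, m along the optical axis (not along the pixel's ray), 0 where there is no reading), "camera_matrix" (3x3 intrinsics, pixels), "R" (3x3) and "t" (3): a world point X has camera coordinates R X + t. Camera axes: x right, y down, z forward; pixel columns grow to the right and rows downward; lengths in m; the calibration is good to about 2 mm. A picture is of the moment at which its call begins.
- workorder.finish_job(): hands the job in, once; it reports no verdict.
The state is a dict: "time": time; "joint_positions": joint angles; "dq": joint speeds; "effort": joint torques, N m; "tcp_pos": TCP position; "eef_rot": TCP orientation; "contact_force": force on the tool from outside, world axes, zero at the start; "torque": the same for the moment, N m; "finger_gap": finger opening in m.
Only numpy, scipy, OpenCV 4.12 (cv2) and the standard library are available. Lean on these libraries where they do the work, as an engineer would, in place of code of your own. Each camera call takes 0.05 s, during which the arm holds its last target.

## Working session

There is one attempt and no reset: what is moved stays moved. The work goes in short steps, Python scripts to look and compute and a shell command to move; the robot and the scene stay as the last step left them, time stands still between calls to the robot, and variables do not carry over. Pictures are saved under pics/ and viewed, and the job is handed in when it is done.

```bash
ls; mkdir -p pics; python3 - <<'E'
from cell import monitor,get_image
import cv2,numpy as np
print(monitor.get_obs())
for n in ("side","top"):
    d=get_image(n); cv2.imwrite(f"pics/{n}0.png",d["img"][:,:,::-1]); np.savez(f"{n}0.npz",**d)
    print(n,d["camera_matrix"],d["R"],d["t"])
E
```

```text
pics
{'time': 0.0, 'joint_positions': array([-8.17782344e+01,  2.16629985e+01,  4.56430299e+00,  7.30169585e+01,
       -1.81025365e-05,  8.36801571e+01]), 'dq': array([-0.00231903, -0.02158174, -0.14491049,  0.04423125, -0.12003481,
        0.01432894]), 'effort': array([-6.25510766e-04, -4.63611460e+01,  2.69871086e+01,  2.08119111e-02,
       -2.36661140e-05, -1.79959471e-06]), 'tcp_pos': array([ 0.14428618, -0.55594803,  0.23035914]), 'eef_rot': array([-1.79987287e+02,  1.14953088e-01, -7.54583787e+01]), 'contact_force': array([0.65710989, 0.68401059, 0.32375016]), 'torque': array([0.0480431 , 0.03718923, 0.0127882 ]), 'finger_gap': 0.08573890965762472}
side [[463.19783198   0.         322.01115637]
 [  0.         463.19783198 237.42990668]
 [  0.           0.           1.        ]] [[ 0.94451445 -0.32800066  0.01755079]
 [-0.22763471 -0.69214841 -0.68491825]
 [ 0.23680139  0.64292001 -0.72840851]] [-0.47061429  0.29729192  0.79549351]
top [[597.07554702   0.         317.54329508]
 [  0.         597.07554702 231.91481806]
 [  0.           0.           1.        ]] [[-0.0083814  -0.99961472  0.0264605 ]
 [-0.99174506  0.00492371 -0.12813078]
 [ 0.12795113 -0.02731599 -0.99140423]] [0.13239035 0.57703882 1.09952931]
```

View pics/side0.png

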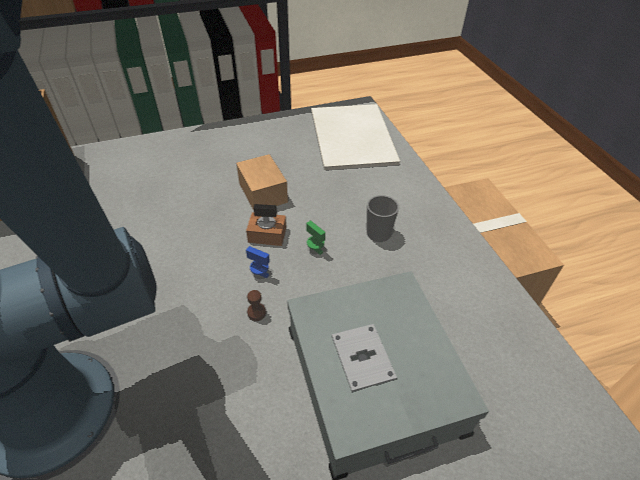

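View pics/top0.png

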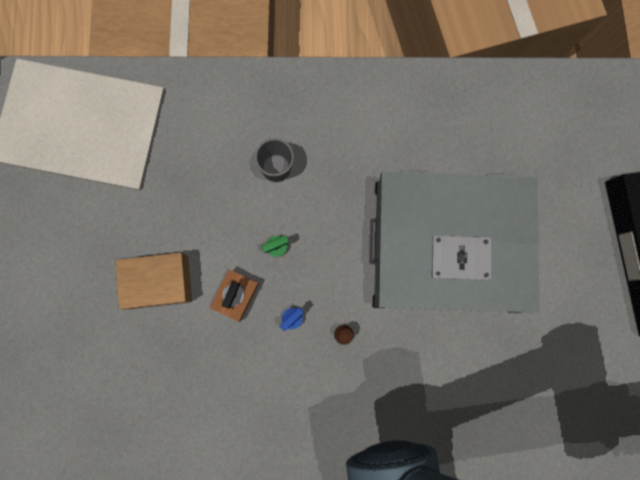

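Top view: key (black bar) on its rest at (233,294), carton (152,280), cup (275,159), stamp (344,334), decoys green (276,245) and blue (292,318), and lock plate (462,257) on the case (459,241). Next I measure these more precisely.

```bash
cat > h.py <<'E'
import numpy as np,cv2
def cam(d): return d["camera_matrix"],d["R"],d["t"]
def ray(d,u,v,z):
    K,R,t=cam(d); C=-R.T@t
    r=R.T@np.linalg.inv(K)@np.array([u,v,1.]); s=(z-C[2])/r[2]; return C+s*r
def cloud(d):
    K,R,t=cam(d); Z=d["z_map"]; v,u=np.mgrid[:480,:640]
    P=np.stack([(u-K[0,2])/K[0,0]*Z,(v-K[1,2])/K[1,1]*Z,Z],-1)
    W=(P-t)@R; W[Z==0]=np.nan; return W
def proj(d,X):
    K,R,t=cam(d); p=(R@np.asarray(X,float).T).T+t; p=p@K.T; return p[...,:2]/p[...,2:]
E
python3 - <<'E'
from h import *
for n in ("top","side"):
    d=dict(np.load(n+"0.npz")); W=cloud(d)
    im=d["img"][:,:,::-1]
    if n=="top":
        a=im[240:340,190:290]; b=im[215:300,415:510]
    else:
        a=im[190:260,230:310]; b=im[310:400,315:415]
    cv2.imwrite(f"pics/{n}_key.png",cv2.resize(a,None,fx=6,fy=6,interpolation=cv2.INTER_CUBIC)[:600,:800])
    cv2.imwrite(f"pics/{n}_plate.png",cv2.resize(b,None,fx=6,fy=6,interpolation=cv2.INTER_CUBIC)[:600,:800])
    g=im.astype(int); Z=W[...,2]
    def rep(name,m):
        P=W[m]; 
        if len(P)<4: print(n,name,len(P));return
        c=P[:,:2]; r=cv2.minAreaRect(c.astype(np.float32)*1000)
        print(n,name,len(P),P.mean(0).round(4),np.median(P[:,2]).round(4),"rect",np.round(r[0],1),np.round(r[1],1),round(r[2],1))
    x,y=W[...,0],W[...,1]
    if n=="top":
        v,u=np.mgrid[:480,:640]
    for z0,z1,nm in((.085,.097+.006,"lid"),(.1032,.112,"plate")):
        rep(nm,(Z>z0)&(Z<z1)&(x>.3)&(x<.75)&(y<-.05)&(y>-.45))
    kx,ky=ray(dict(np.load("top0.npz")),233,294,.09)[:2]
    near=(np.hypot(x-kx,y-ky)<.06)
    rep("key>.08",near&(Z>.083)); rep("rest",near&(Z>.033)&(Z<.047)&(x<9))
    print(kx,ky)
E
```

```text
top lid 13453 [ 0.5545 -0.1631  0.0997] 0.0998 rect [ 554.7 -157.7] [222.8 253. ] 88.0
top plate 2496 [ 0.5321 -0.1347  0.1052] 0.1049 rect [ 551.1 -156.5] [219.8 244. ] 87.8
top key>.08 229 [0.4613 0.2865 0.0907] 0.0907 rect [461.2 286.7] [14.6 49.6] 68.1
top rest 1111 [0.46   0.286  0.0404] 0.0403 rect [460.6 286.9] [60.4 80. ] 63.9
0.4603134190417665 0.28132812218033076
side lid 16112 [ 0.5509 -0.1785  0.1007] 0.101 rect [ 553.1 -157. ] [224.1 247.6] 87.6
side plate 3281 [ 0.5297 -0.1418  0.1056] 0.1057 rect [ 551.9 -158.4] [220.2 244.9] 87.6
side key>.08 159 [0.4623 0.2833 0.0898] 0.0905 rect [461.9 284.8] [18.4 49.9] 68.2
side rest 625 [0.4601 0.2781 0.0409] 0.0409 rect [461. 285.] [63.4 81.7] 62.6
0.4603134190417665 0.28132812218033076
```

View pics/top_plate.png

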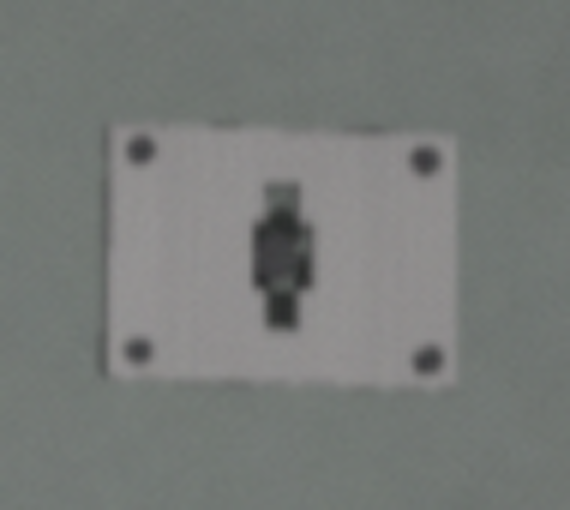

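View pics/top_key.png

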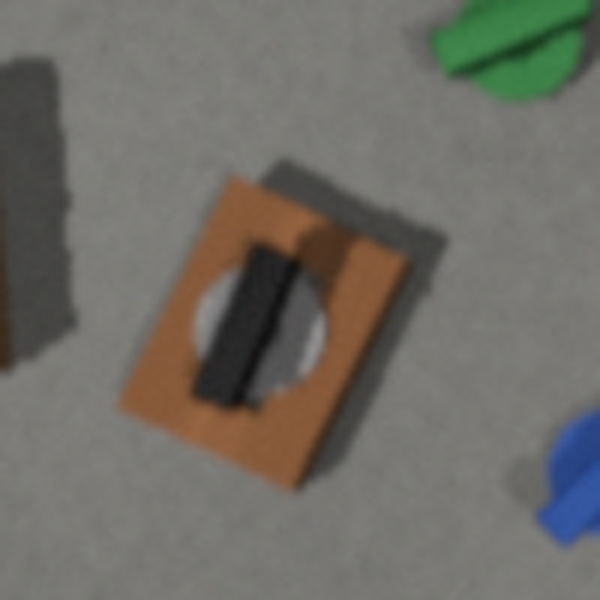

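```bash
python3 - <<'E'
from h import *
d=dict(np.load("top0.npz")); W=cloud(d); im=d["img"].astype(int)
# column/row profiles through the lid
x,y,Z=W[...,0],W[...,1],W[...,2]
for r in (200,290): 
    print(r,[(u,Z[r,u].round(3)) for u in list(range(368,388))+list(range(530,548))])
for c in (400,520):
    print(c,[(v,Z[v,c].round(3)) for v in list(range(164,180))+list(range(302,318))])
g=im.sum(-1)//3
print(g[200,368:390],g[200,528:548]);print(g[164:180,400],g[302:318,400])
# plate by colour
s=g; print(s[250,425:500]); print(s[228:290,445])
m=(Z>.095)&(s>0)&(x>.4)&(x<.62)&(y>-.25)&(y<-.05)
E
```

```text
200 [(368, np.float64(0.001)), (369, np.float64(0.004)), (370, np.float64(0.001)), (371, np.float64(-0.006)), (372, np.float64(-0.001)), (373, np.float64(-0.002)), (374, np.float64(-0.004)), (375, np.float64(-0.0)), (376, np.float64(0.002)), (377, np.float64(0.016)), (378, np.float64(0.034)), (379, np.float64(0.049)), (380, np.float64(0.088)), (381, np.float64(0.097)), (382, np.float64(0.097)), (383, np.float64(0.098)), (384, np.float64(0.099)), (385, np.float64(0.1)), (386, np.float64(0.099)), (387, np.float64(0.103)), (530, np.float64(0.1)), (531, np.float64(0.096)), (532, np.float64(0.098)), (533, np.float64(0.098)), (534, np.float64(0.098)), (535, np.float64(0.1)), (536, np.float64(0.097)), (537, np.float64(0.098)), (538, np.float64(-0.001)), (539, np.float64(-0.0)), (540, np.float64(0.002)), (541, np.float64(0.0)), (542, np.float64(-0.0)), (543, np.float64(-0.002)), (544, np.float64(-0.002)), (545, np.float64(0.001)), (546, np.float64(-0.0)), (547, np.float64(0.001))]
290 [(368, np.float64(0.004)), (369, np.float64(0.001)), (370, np.float64(-0.002)), (371, np.float64(0.001)), (3
[... 2709 characters left out ...]
 122 119]
[120 120 121 120 117 115 110 107 107 111 109 110 111 111 109 110] [117 116 116 117 117 118 118 116 116 116 119 119 119 122 123 120]
[114 114 116 116 117 117 110 100 118 141 145 143 142 144 145 145 142 141
 140 140 143 142 142 143 143 143 142 144 143 143 143 143 137 126  99  74
  60  58  67  89 124 135 138 142 143 143 143 142 142 143 140 141 140 139
 141 140 141 141 141 140 140 141 141 139 141 136 123 116 115 115 113 114
 115 113 113]
[113 113 113 112 111 114 114 123 131 139 139 139 139 139 140 140 140 141
 141 141 140 142 143 142 143 142 142 144 143 142 142 143 142 143 143 143
 143 144 143 144 144 145 144 145 143 144 142 145 144 138 124 115 115 117
 118 116 115 115 118 116 118 117]
```

```bash
python3 - <<'E'
from h import *
d=dict(np.load("top0.npz"))
W=lambda u,v,z:ray(d,u,v,z)[:2].round(4)
L=[W(379.7,200,.1),W(378,290,.1)];R=[W(537.5,200,.1),W(538.5,290,.1)]
T=[W(400,171.5,.1),W(520,175.5,.1)];B=[W(400,307.5,.1),W(520,311.5,.1)]
print(L,R,T,B)
# Sub-pixel plate via colour: brightness threshold in plate vicinity
im=d["img"].astype(np.float32); g=cv2.GaussianBlur(im.mean(-1),(0,0),.6)
roi=np.zeros(g.shape,np.uint8); roi[225:292,422:502]=1
m=((g>128)&(roi>0)).astype(np.uint8); m=cv2.morphologyEx(m,cv2.MORPH_CLOSE,np.ones((15,15)))
c=max(cv2.findContours(m,cv2.RETR_EXTERNAL,cv2.CHAIN_APPROX_NONE)[0],key=cv2.contourArea)[:,0]
P=np.array([ray(d,u,v,.105)[:2] for u,v in c])*1000
print("plate",cv2.minAreaRect(P.astype(np.float32)))
# slot: dark pixels (weighted)
s=(g<118)&(roi>0); n,lab,st,ce=cv2.connectedComponentsWithStats(s.astype(np.uint8))
for i in range(1,n):
    x,y,w,h,a=st[i]
    if 440<x and x+w<485 and 235<y and y+h<280: 
        vv,uu=np.where(lab==i);P=np.array([ray(d,u,v,.105)[:2] for u,v in zip(uu,vv)])*1000
        print("slot",st[i],ce[i],P.mean(0),cv2.minAreaRect(P.astype(np.float32)))
for n in("top","side"):
  Wc=cloud(dict(np.load(n+"0.npz")));x,y,Z=Wc[...,0],Wc[...,1],Wc[...,2]
  sel=(Z>.1035)&(Z<.108)&(abs(x-.53)<.055)&(abs(y+.155)<.075)
  P=Wc[sel]; print(n,"depth plate",np.percentile(P,[1,50,99],axis=0).round(4))
  near=(abs(x-.53)<.03)&(abs(y+.157)<.02)&(Z<.1015); print("holes",Wc[near].mean(0),near.sum(),np.percentile(Wc[near],[0,10,50,90,100],axis=0).round(4))
E
```

```text
[array([0.6272, 0.0173]), array([0.4651, 0.0239])] [array([ 0.6262, -0.2711]), array([ 0.463 , -0.2637])] [array([ 0.6798, -0.0209]), array([ 0.6719, -0.2413])] [array([ 0.434 , -0.0145]), array([ 0.4252, -0.2284])]
plate ((522.3779296875, -126.3909683227539), (102.56575012207031, 75.53583526611328), 87.01261901855469)
slot [457 245  11  25 208] [461.80288462 257.20192308] [ 522.15244091 -126.74197792] ((522.4957275390625, -127.11923217773438), (17.977500915527344, 43.217201232910156), 87.79359436035156)
top depth plate [[ 0.4846 -0.2079  0.1035]
 [ 0.524  -0.1343  0.1053]
 [ 0.5748 -0.081   0.1079]]
holes [ 0.5317463  -0.15392188  0.02658181] 146 [[ 0.5011 -0.1767 -0.003 ]
 [ 0.5105 -0.1609  0.0019]
 [ 0.5362 -0.1536  0.0049]
 [ 0.551  -0.1467  0.101 ]
 [ 0.5587 -0.1382  0.1015]]
side depth plate [[ 0.485  -0.2053  0.1036]
 [ 0.5241 -0.1374  0.106 ]
 [ 0.5672 -0.0814  0.1079]]<stdin>:25: RuntimeWarning: Mean of empty slice.
  ret = um.true_divide(
Traceback (most recent call last):
IndexError: index -1 is out of bounds for axis 0 with size 0
```

View pics/side_plate.png

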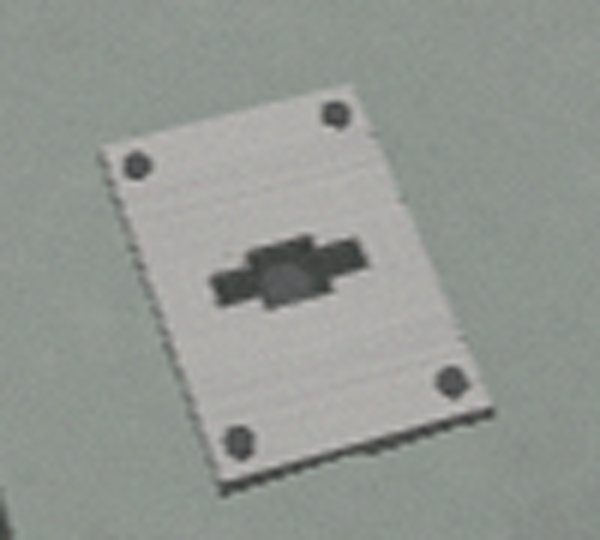

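Side view: plate with cross-shaped slot centred near (363,355). Now I set up a move calculator and check the slot with the side camera.

```bash
cat >> h.py <<'E'
from scipy.spatial.transform import Rotation as Ro
def plan(x,y,z,yaw,pose=None):
    """row numbers for target TCP pose, tool down"""
    from cell import monitor
    o=monitor.get_obs(); p=np.array(o["tcp_pos"]); R=Ro.from_euler("xyz",o["eef_rot"],degrees=True)
    Rt=Ro.from_euler("xyz",[180,0,yaw],degrees=True)
    s=R.inv().apply(np.array([x,y,z])-p)/.6; w=(R.inv()*Rt).as_rotvec()/(np.pi/2)
    print("t",round(o["time"],2),"row",s.round(4),w.round(4),"F",np.round(o["contact_force"],1),"gap",round(o["finger_gap"],4))
E
python3 - <<'E'
from h import *
d=dict(np.load("side0.npz"))
im=d["img"].astype(np.float32); g=cv2.GaussianBlur(im.mean(-1),(0,0),.5)
roi=np.zeros(g.shape,np.uint8); roi[345:368,345:382]=1
s=(g<110)&(roi>0); vv,uu=np.where(s)
P=np.array([ray(d,u,v,.105)[:2] for u,v in zip(uu,vv)])*1000
print(len(P),P.mean(0),cv2.minAreaRect(P.astype(np.float32)))
P=np.array([ray(d,u/6+315-.4,v/6+310-.4,.105)[:2] for u,v in [(210,277),(217,307),(363,237),(370,268)]])*1000
print(P,P.mean(0))
# bystanders/decoys rough
t=dict(np.load("top0.npz"))
for n,u,v,z in[("carton r",187,280,.07),("green",276,245,.08),("blue",292,318,.08),("stamp",344,334,.06),("cup",275,159,.09)]:print(n,ray(t,u,v,z).round(3))
plan(.45,-.35,.25,0)
E
```

```text
188 [ 523.35189841 -125.73360336] ((523.4892578125, -125.59285736083984), (17.277395248413086, 42.90316390991211), 86.45977783203125)
[[ 502.46927085 -120.3798532 ]
 [ 500.96684006 -129.38394091]
 [ 547.19020954 -122.48812722]
 [ 545.18081282 -131.86353554]] [ 523.95178332 -126.02886422]
carton r [0.487 0.367 0.07 ]
green [0.549 0.205 0.08 ]
blue [0.417 0.177 0.08 ]
stamp [0.387 0.083 0.06 ]
cup [0.706 0.207 0.09 ]
t 0.1 row [-0.2044 -0.5794 -0.0321] [-0.0009  0.0009 -0.8384] F [-0.1  0.3  0.1] gap 0.0851
```

```bash
python3 -m inch '[-0.2044,-0.5794,-0.032,0,0,-0.8384,0.4, -0.2044,-0.5794,-0.032,0,0,-0.8384,0.4, -0.2044,-0.5794,-0.032,0,0,-0.8384,0.4, -0.2044,-0.5794,-0.032,0,0,-0.8384,0.4, -0.2044,-0.5794,-0.032,0,0,-0.8384,0.4, -0.2044,-0.5794,-0.032,0,0,-0.8384,0.4, -0.2044,-0.5794,-0.032,0,0,-0.8384,0.4, -0.2044,-0.5794,-0.032,0,0,-0.8384,0.4, -0.2044,-0.5794,-0.032,0,0,-0.8384,0.4, -0.2044,-0.5794,-0.032,0,0,-0.8384,0.4]' 40
python3 -c "
from h import *
plan(.55,.0,.25,68)"
```

```text
time: 0.93
tcp_pos: [0.4548, -0.3464, 0.2503]
eef_rot: [-179.9, -0.1, -3.1]
contact_force: [0.5, -0.7, -0.5]
finger_gap: 0.0341
t 0.93 row [ 0.1276 -0.5849  0.0019] [-4.000e-04 -2.000e-03 -7.896e-01] F [ 0.5 -0.7 -0.5] gap 0.0341
```

```bash
python3 -m inch '[0.1276,-0.5849,0,0,0,-0.79,0.45, 0.1276,-0.5849,0,0,0,-0.79,0.45, 0.1276,-0.5849,0,0,0,-0.79,0.45, 0.1276,-0.5849,0,0,0,-0.79,0.45, 0.1276,-0.5849,0,0,0,-0.79,0.45, 0.1276,-0.5849,0,0,0,-0.79,0.45, 0.1276,-0.5849,0,0,0,-0.79,0.45, 0.1276,-0.5849,0,0,0,-0.79,0.45, 0.1276,-0.5849,0,0,0,-0.79,0.45, 0.1276,-0.5849,0,0,0,-0.79,0.45]' 40
python3 -c "
from h import *
plan(.4612,.286,.16,68.1)"
```

```text
time: 1.77
tcp_pos: [0.5505, -0.0005, 0.2499]
eef_rot: [-179.9, -0.1, 68.0]
contact_force: [0.1, -1.2, -0.3]
finger_gap: 0.0385
t 1.77 row [ 0.3866 -0.3168  0.1509] [-0.0008 -0.0012 -0.0014] F [ 0.1 -1.2 -0.3] gap 0.0385
```

```bash
python3 -m inch '[0.3866,-0.3168,0.1509,0,0,0,0.45, 0.3866,-0.3168,0.1509,0,0,0,0.45, 0.3866,-0.3168,0.1509,0,0,0,0.45, 0.3866,-0.3168,0.1509,0,0,0,0.45, 0.3866,-0.3168,0.1509,0,0,0,0.45, 0.3866,-0.3168,0.1509,0,0,0,0.45, 0.3866,-0.3168,0.1509,0,0,0,0.45, 0.3866,-0.3168,0.1509,0,0,0,0.45, 0.3866,-0.3168,0.1509,0,0,0,0.45, 0.3866,-0.3168,0.1509,0,0,0,0.45]' 40
python3 - <<'E'
from h import *
from cell import get_image
plan(.4612,.286,.059,68.1)
for n in("side","top"):
    d=get_image(n); im=d["img"][:,:,::-1]
    a=im[150:280,180:340] if n=="side" else im[220:350,160:320]
    cv2.imwrite(f"pics/{n}1.png",cv2.resize(a,None,fx=4,fy=4,interpolation=cv2.INTER_CUBIC))
E
```

```text
time: 2.6
tcp_pos: [0.4632, 0.2823, 0.159]
eef_rot: [-179.9, 0.1, 67.4]
contact_force: [0.4, 0.1, -0.2]
finger_gap: 0.0386
t 2.6 row [ 0.0048 -0.0052  0.1667] [-0.0007  0.0013 -0.0077] F [ 0.4  0.1 -0.2] gap 0.0386
```

View pics/side1.png

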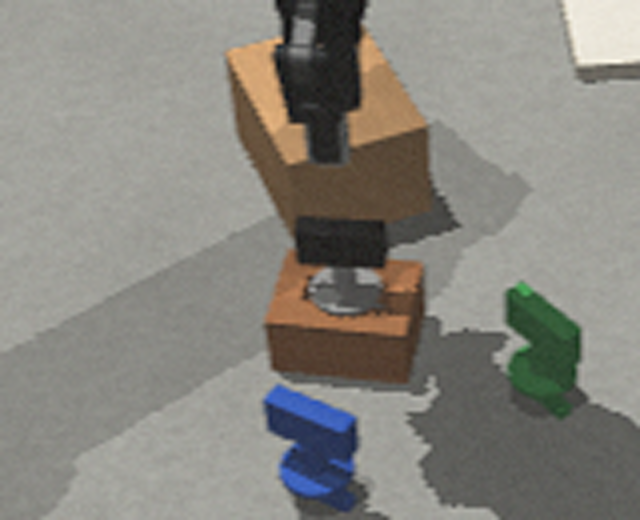

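View pics/top1.png

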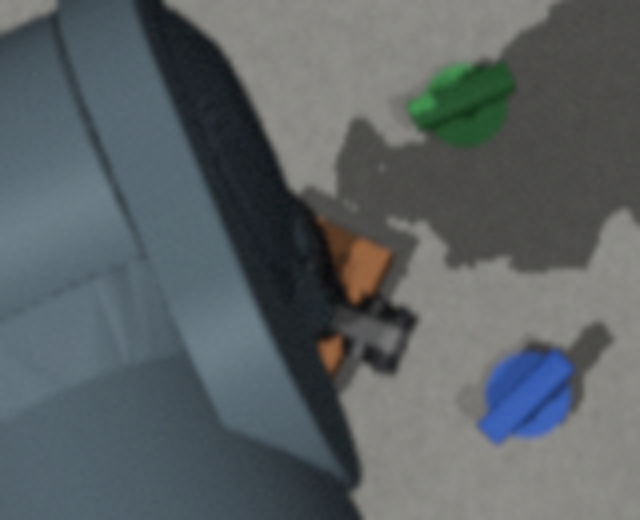

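The side view has the fingers above the key's black bar. The finger tips are near (328,160) in the crop and the bar is at (342,243). I check by projection whether that offset is just perspective.

```bash
python3 - <<'E'
from h import *
from cell import monitor
d=dict(np.load("side0.npz")); p=monitor.get_obs()["tcp_pos"]; print(p)
for X in (p,[p[0],p[1],.078],[.4612,.2867,.078],[.4612,.2867,.091],[.4612,.2867,.044]): print((proj(d,X)-[180,150])*4)
plan(.4612,.2865,.059,68.1)
E
```

```text
[0.4646349  0.28109282 0.16002068]
[336.56013758 134.50667907]
[347.40386504 248.10700796]
[338.87591673 242.81904677]
[337.16744197 225.69905091]
[343.19950832 286.14416445]
t 2.7 row [ 0.0062 -0.0088  0.1684] [ 0.0003  0.0004 -0.0097] F [ 0.7 -0.3 -0.8] gap 0.0386
```

```bash
python3 -m inch '[0.005,-0.007,0.08,0,0,-0.005,0.45, 0.005,-0.007,0.08,0,0,-0.005,0.45, 0.005,-0.007,0.08,0,0,-0.005,0.45, 0.005,-0.007,0.08,0,0,-0.005,0.45]' 40
for i in 1 2 3 4; do python3 -m inch '[0,0,0,0,0,0,0.45]' | sed -n 1,4p; done;python3 -c "
from h import *
plan(.4616,.2862,.059,68.1)"
```

```text
time: 3.03
tcp_pos: [0.4617, 0.285, 0.1123]
eef_rot: [-180.0, 0.1, 67.6]
contact_force: [0.4, 0.3, 0.5]
finger_gap: 0.0385
time: 3.12
tcp_pos: [0.463, 0.2859, 0.1135]
eef_rot: [179.9, -0.1, 67.6]
contact_force: [0.8, 0.5, 0.0]
time: 3.2
tcp_pos: [0.4631, 0.2863, 0.1137]
eef_rot: [179.9, -0.1, 67.7]
contact_force: [0.3, 0.6, 0.4]
time: 3.28
tcp_pos: [0.4629, 0.2864, 0.1134]
eef_rot: [179.9, -0.1, 67.7]
contact_force: [-0.1, 0.1, 0.1]
time: 3.37
tcp_pos: [0.4624, 0.2864, 0.113]
eef_rot: [179.9, -0.1, 67.7]
contact_force: [-0.0, -0.2, 0.0]
t 3.37 row [-0.001  -0.0013  0.0899] [ 0.0009 -0.0008 -0.0045] F [-0.  -0.2  0. ] gap 0.0385
```

Well settled. I go down 54 mm and then grip gently.

```bash
python3 -m inch '[-0.001,-0.001,0.03,0,0,-0.0045,0.45, -0.001,-0.001,0.06,0,0,-0.0045,0.45, -0.001,-0.001,0.09,0,0,-0.0045,0.45, -0.001,-0.001,0.09,0,0,-0.0045,0.45, -0.001,-0.001,0.09,0,0,-0.0045,0.45]' 40
python3 -m inch '[0,0,0,0,0,0,0.2, 0,0,0,0,0,0,0, 0,0,0,0,0,0,0, 0,0,0,0,0,0,0, 0,0,0,0,0,0,0, 0,0,0,0,0,0,0]' 50
python3 -c "
from h import *
plan(.4616,.2862,.20,68.1)"
```

```text
time: 3.78
tcp_pos: [0.46, 0.2855, 0.0575]
eef_rot: [-179.9, 0.1, 68.1]
contact_force: [-0.5, 0.4, 0.5]
finger_gap: 0.0386
time: 4.28
tcp_pos: [0.462, 0.2865, 0.0594]
eef_rot: [179.9, -0.1, 68.1]
contact_force: [-1.1, 0.7, 5.9]
finger_gap: 0.0132
t 4.28 row [-2.000e-04 -0.000e+00 -2.343e-01] [ 0.0013 -0.0014  0.0002] F [-1.1  0.7  5.9] gap 0.0132
```

```bash
python3 -m inch '[0,0,-0.02,0,0,0,0, 0,0,-0.05,0,0,0,0, 0,0,-0.10,0,0,0,0, 0,0,-0.15,0,0,0,0, 0,0,-0.20,0,0,0,0, 0,0,-0.24,0,0,0,0, 0,0,-0.24,0,0,0,0, 0,0,-0.24,0,0,0,0]' 60
python3 - <<'E'
from h import *
from cell import get_image
plan(.5228,-.1264,.205,87.7)
for n in("side",):
    d=get_image(n); im=d["img"][:,:,::-1]
    cv2.imwrite(f"pics/{n}2.png",cv2.resize(im[80:230,180:340],None,fx=4,fy=4,interpolation=cv2.INTER_CUBIC))
E
```

```text
time: 4.95
tcp_pos: [0.4618, 0.2863, 0.2032]
eef_rot: [179.9, -0.1, 68.1]
contact_force: [0.4, -0.8, -1.4]
finger_gap: 0.0132
t 4.95 row [-0.6004  0.3507 -0.0036] [ 0.0017 -0.0012 -0.2176] F [ 0.4 -0.8 -1.4] gap 0.0132
```

View pics/side2.png

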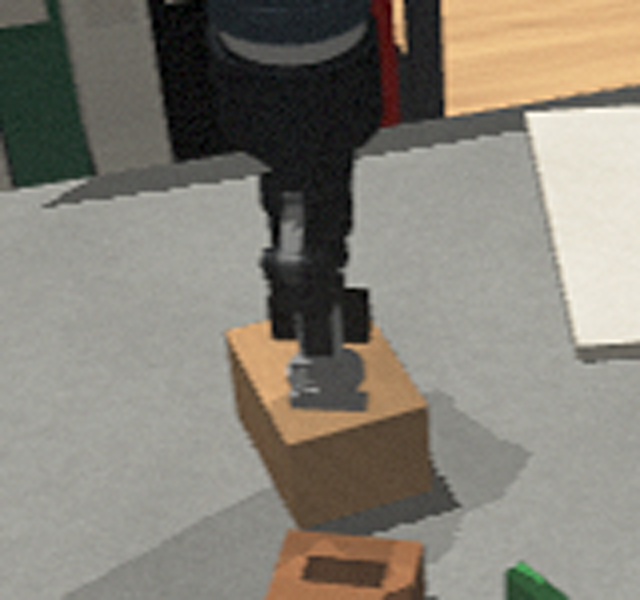

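Side view: the key is lifted clear of the rest, held upright with its foot at about (328,400) in the crop. Next I carry it over the lock.

```bash
python3 -m inch '[-0.06,0.035,0,0,0,-0.022,0, -0.12,0.07,0,0,0,-0.044,0, -0.18,0.105,0,0,0,-0.066,0, -0.24,0.14,0,0,0,-0.088,0, -0.3,0.175,0,0,0,-0.11,0, -0.36,0.21,0,0,0,-0.131,0, -0.42,0.245,0,0,0,-0.153,0, -0.48,0.28,0,0,0,-0.175,0, -0.54,0.316,0,0,0,-0.196,0, -0.6,0.35,0,0,0,-0.2176,0]'
python3 -m inch '[0,0,0,0,0,0,0, 0,0,0,0,0,0,0, 0,0,0,0,0,0,0, 0,0,0,0,0,0,0]'
python3 - <<'E'
from h import *
from cell import get_image
plan(.5228,-.1264,.145,87.7)
for n in("side","top"):
    d=get_image(n); im=d["img"][:,:,::-1]; np.savez(f"{n}3.npz",**d)
    a=im[230:420,280:450] if n=="side" else im[160:320,360:560]
    cv2.imwrite(f"pics/{n}3.png",cv2.resize(a,None,fx=3.1,fy=3.1,interpolation=cv2.INTER_CUBIC))
E
```

```text
time: 5.83
tcp_pos: [0.5199, -0.1279, 0.1995]
eef_rot: [-179.8, -0.1, 87.8]
contact_force: [1.0, 0.4, -2.4]
finger_gap: 0.0136
time: 6.17
tcp_pos: [0.5204, -0.1248, 0.2007]
eef_rot: [-179.8, -0.1, 87.8]
contact_force: [0.6, -0.4, -2.3]
finger_gap: 0.013
t 6.17 row [-0.0025  0.0043  0.0928] [-0.0017 -0.0008  0.0008] F [ 0.6 -0.4 -2.3] gap 0.013
```

View pics/side3.png

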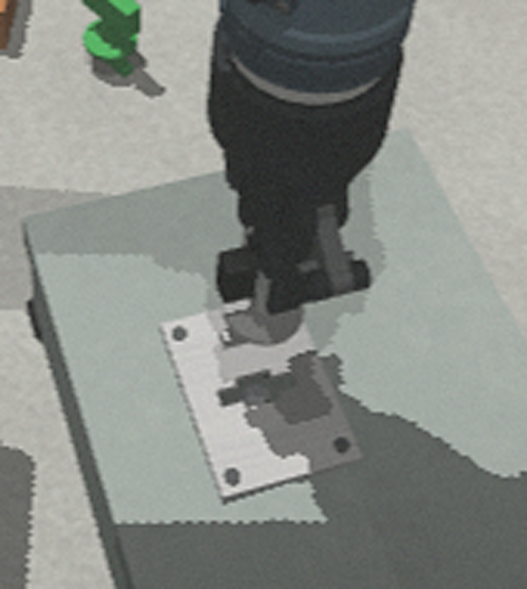

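View pics/top3.png

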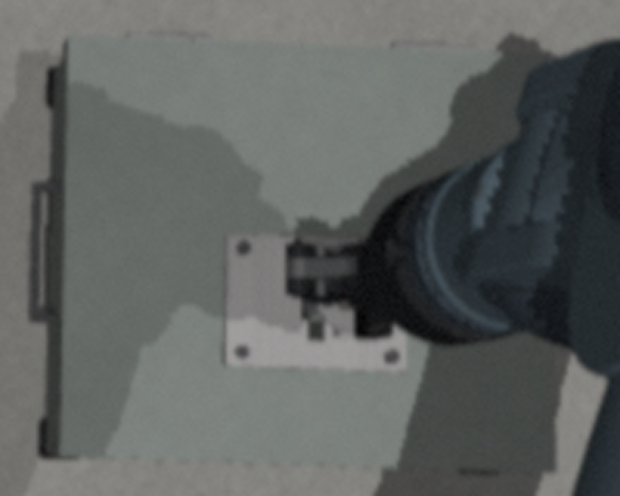

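```bash
python3 -m inch '[-0.0025,0.004,0.03,0,0,0,0, -0.0025,0.004,0.06,0,0,0,0, -0.0025,0.004,0.075,0,0,0,0, -0.0025,0.004,0.075,0,0,0,0, -0.0025,0.004,0.075,0,0,0,0, -0.0025,0.004,0.075,0,0,0,0]'
python3 - <<'E'
from h import *
from cell import get_image
plan(.5228,-.1264,.145,87.7)
for n in("side",):
    d=get_image(n); im=d["img"][:,:,::-1]; np.savez(f"{n}4.npz",**d)
    a=im[300:400,310:420]
    cv2.imwrite(f"pics/{n}4.png",cv2.resize(a,None,fx=6,fy=6,interpolation=cv2.INTER_CUBIC))
E
```

```text
time: 6.77
tcp_pos: [0.5243, -0.1277, 0.1578]
eef_rot: [179.9, 0.0, 87.7]
contact_force: [-0.3, -0.4, -2.1]
finger_gap: 0.0131
t 6.77 row [ 0.002  -0.0026  0.0214] [0.0007 0.0003 0.0005] F [-0.3 -0.4 -2.1] gap 0.0131
```

View pics/side4.png

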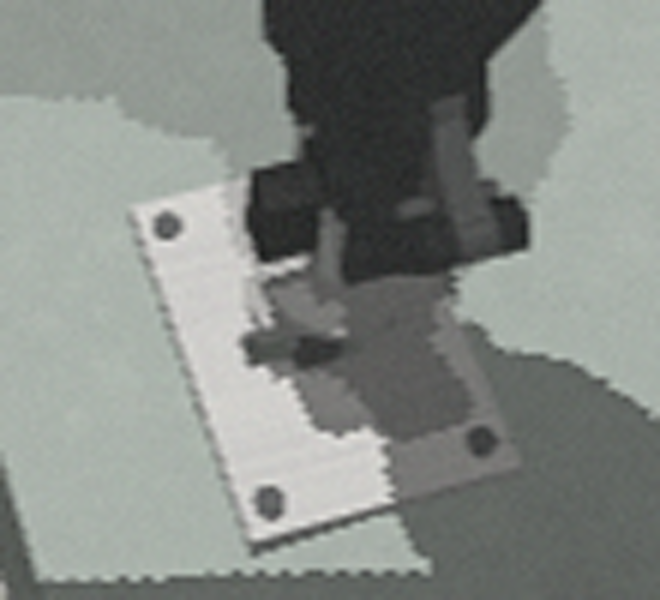

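```bash
python3 - <<'E'
from h import *
d=dict(np.load("side4.npz")); im=d["img"][:,:,::-1]
u0,v0,f=335,325,14
a=im[v0:v0+42,u0:u0+55]; a=np.clip((a.astype(float)-20)*1.7,0,255).astype(np.uint8)
big=cv2.resize(a,None,fx=f,fy=f,interpolation=cv2.INTER_CUBIC); raw=big.copy()
def box(cx,cy,z,l,w,ang,col):
    c,s=np.cos(ang),np.sin(ang); P=[[cx+c*i*l/2-s*j*w/2,cy+s*i*l/2+c*j*w/2,z] for i,j in((1,1),(1,-1),(-1,-1),(-1,1))]
    q=((proj(d,P)-[u0,v0]+.5)*f).astype(int); cv2.polylines(big,[q],True,col,1)
th=np.radians(-2.3)
box(.5228,-.1264,.105,.044,.010,th,(0,0,255)); box(.5228,-.1264,.105,.02,.0185,th,(0,0,255))
x,y,zt=.5238,-.127,.1575
for z in(zt-.04,zt-.032): box(x,y,z,.04,.008,th,(0,255,0))
cv2.imwrite("pics/s4o.png",big[:590,:790]);cv2.imwrite("pics/s4r.png",raw[:590,:790])
E
```

```text
(no output)
```

View pics/s4o.png

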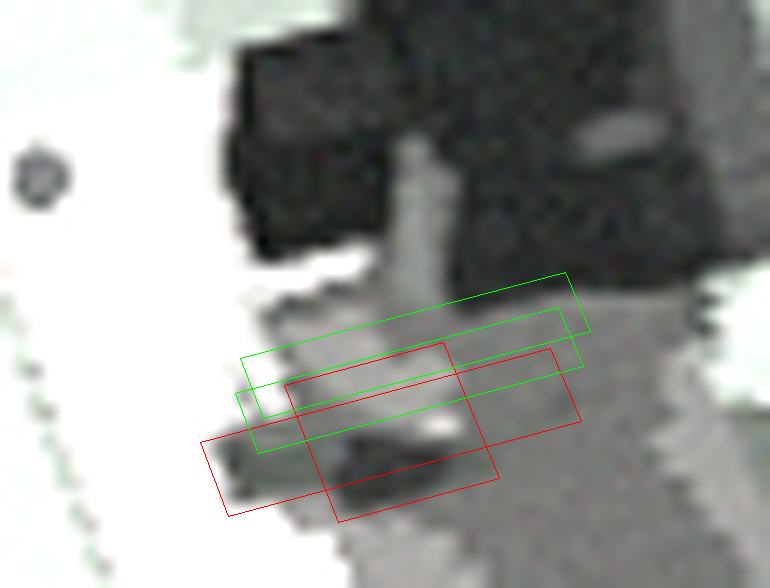

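View pics/s4r.png

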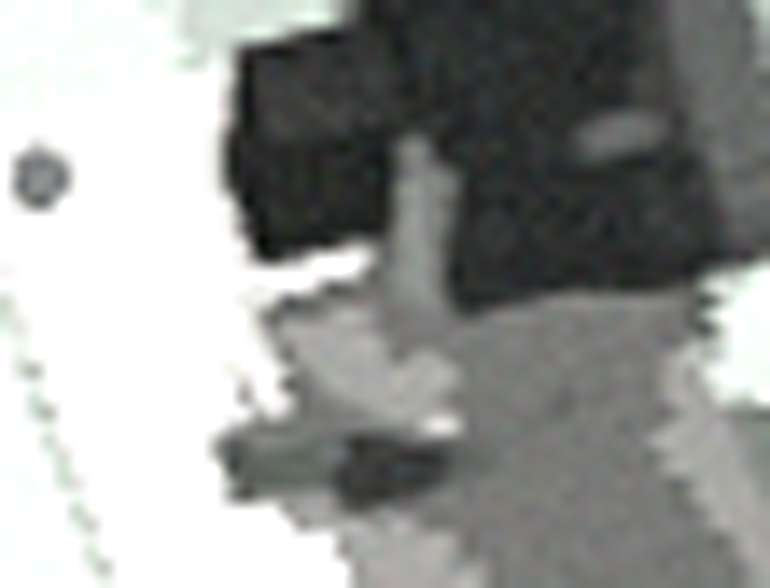

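```bash
for i in 1 2 3 4 5; do python3 -m inch '[0,0,0,0,0,0,0]' | sed -n 2,4p; done
```

```text
tcp_pos: [0.5246, -0.1282, 0.1581]
eef_rot: [179.9, 0.0, 87.7]
contact_force: [0.2, 0.9, -1.8]
tcp_pos: [0.5244, -0.1282, 0.1578]
eef_rot: [179.9, 0.0, 87.7]
contact_force: [0.4, -0.4, -0.9]
tcp_pos: [0.5242, -0.1281, 0.1576]
eef_rot: [179.9, 0.0, 87.7]
contact_force: [-0.7, -1.0, -2.5]
tcp_pos: [0.524, -0.1281, 0.1573]
eef_rot: [180.0, 0.0, 87.7]
contact_force: [-0.1, -0.1, -2.0]
tcp_pos: [0.5239, -0.128, 0.1571]
eef_rot: [180.0, 0.0, 87.7]
contact_force: [-0.1, 0.8, -2.2]
```

```bash
python3 -m inch '[0.0017,0,0.005,0,0,0,0, 0.0017,0,0.010,0,0,0,0, 0.0017,0,0.013,0,0,0,0, 0.0017,0,0.013,0,0,0,0]'
for i in 1 2 3 4 5; do python3 -m inch '[0,0,0.0017,0,0,0,0, 0,0,0.0017,0,0,0,0]' | sed -n 2,4p; done
```

```text
time: 7.57
tcp_pos: [0.5234, -0.1267, 0.1484]
eef_rot: [-179.9, -0.0, 87.7]
contact_force: [-0.0, 0.6, -2.3]
finger_gap: 0.0132
tcp_pos: [0.5238, -0.1269, 0.1479]
eef_rot: [-180.0, -0.0, 87.7]
contact_force: [-0.7, -0.6, -1.9]
tcp_pos: [0.5239, -0.1269, 0.147]
eef_rot: [-180.0, 0.0, 87.7]
contact_force: [-0.4, -0.4, -1.7]
tcp_pos: [0.5238, -0.1269, 0.146]
eef_rot: [-180.0, 0.0, 87.7]
contact_force: [-0.4, -0.4, -1.7]
tcp_pos: [0.5238, -0.1269, 0.1449]
eef_rot: [-180.0, 0.0, 87.7]
contact_force: [-0.3, -0.9, -2.1]
tcp_pos: [0.5238, -0.1269, 0.1439]
eef_rot: [-180.0, 0.0, 87.7]
contact_force: [-1.4, 0.1, -1.8]
```

```bash
for i in 1 2 3; do python3 -m inch '[0,0,0.0014,0,0,0,0, 0,0,0.0014,0,0,0,0]' | sed -n 2,4p; done
```

```text
tcp_pos: [0.5238, -0.1269, 0.1431]
eef_rot: [-180.0, 0.0, 87.7]
contact_force: [0.6, -0.1, -2.7]
tcp_pos: [0.5238, -0.1269, 0.1422]
eef_rot: [-180.0, 0.0, 87.7]
contact_force: [0.6, 1.0, -1.6]
tcp_pos: [0.5238, -0.1269, 0.1414]
eef_rot: [-180.0, 0.0, 87.7]
contact_force: [0.2, -0.0, -1.3]
```

```bash
for i in 1 2 3 4; do python3 -m inch '[0,0,0.0014,0,0,0,0, 0,0,0.0014,0,0,0,0]' | sed -n 2,4p; done
```

```text
tcp_pos: [0.5238, -0.1269, 0.1406]
eef_rot: [-180.0, 0.0, 87.7]
contact_force: [-0.3, -0.6, -1.0]
tcp_pos: [0.5238, -0.1269, 0.1397]
eef_rot: [-180.0, 0.0, 87.7]
contact_force: [0.5, 0.6, -2.0]
tcp_pos: [0.5238, -0.1269, 0.1389]
eef_rot: [-180.0, 0.0, 87.7]
contact_force: [-0.3, 0.5, -2.6]
tcp_pos: [0.5238, -0.1269, 0.138]
eef_rot: [-180.0, 0.0, 87.7]
contact_force: [-0.0, 0.1, -1.9]
```

```bash
for i in 1 2 3 4; do python3 -m inch '[0,0,0.0014,0,0,0,0, 0,0,0.0014,0,0,0,0]' | sed -n 2,4p; done
python3 - <<'E'
from h import *
from cell import get_image
d=get_image("side"); im=d["img"][:,:,::-1]
cv2.imwrite("pics/side5.png",cv2.resize(im[300:400,310:420],None,fx=6,fy=6,interpolation=cv2.INTER_CUBIC))
E
```

```text
tcp_pos: [0.524, -0.127, 0.1375]
eef_rot: [180.0, 0.0, 87.7]
contact_force: [-0.1, -1.0, -1.1]
tcp_pos: [0.524, -0.127, 0.1369]
eef_rot: [180.0, 0.0, 87.7]
contact_force: [-1.4, -0.1, 1.8]
tcp_pos: [0.524, -0.127, 0.1359]
eef_rot: [180.0, 0.0, 87.7]
contact_force: [-1.0, 0.3, 2.8]
tcp_pos: [0.524, -0.127, 0.1349]
eef_rot: [180.0, 0.0, 87.7]
contact_force: [-1.1, 0.4, 2.7]
```

View pics/side5.png

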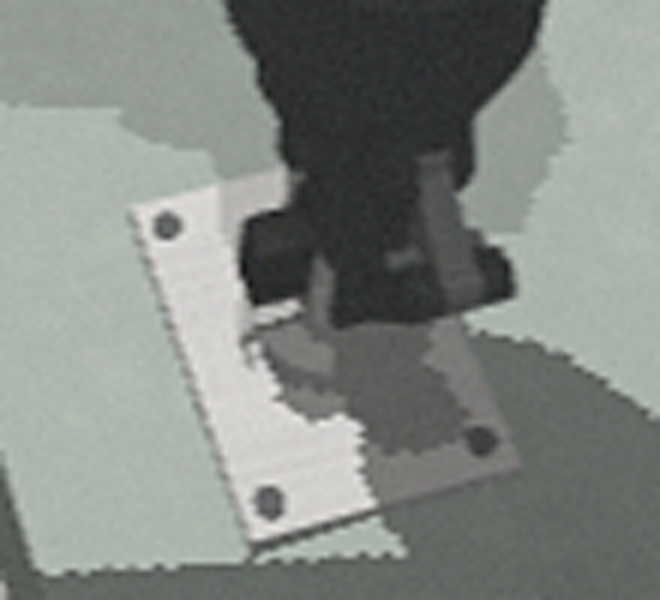

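The collar has dropped close to the plate and Fz jumped about 4 N at TCP z≈0.137, so the foot is through the slot and on the plunger. I press on gently.

```bash
for i in 1 2 3 4; do python3 -m inch '[0,0,0.0015,0,0,0,0, 0,0,0.003,0,0,0,0, 0,0,0.003,0,0,0,0]' | sed -n 1,4p; done
```

```text
time: 10.53
tcp_pos: [0.524, -0.127, 0.133]
eef_rot: [180.0, 0.0, 87.7]
contact_force: [-0.7, 0.9, 4.1]
time: 10.78
tcp_pos: [0.524, -0.127, 0.1313]
eef_rot: [180.0, 0.0, 87.7]
contact_force: [-1.7, 0.2, 5.0]
time: 11.03
tcp_pos: [0.5241, -0.127, 0.1296]
eef_rot: [180.0, 0.0, 87.7]
contact_force: [-1.8, 0.3, 5.1]
time: 11.28
tcp_pos: [0.5241, -0.127, 0.1279]
eef_rot: [180.0, 0.0, 87.7]
contact_force: [-1.7, 1.2, 6.0]
```

```bash
for i in 1 2; do python3 -m inch '[0,-0.0008,0.0016,0,0,0,0, 0,-0.0008,0.0016,0,0,0,0, 0,-0.0008,0.0016,0,0,0,0]' | sed -n 1,4p; done
```

```text
time: 11.53
tcp_pos: [0.524, -0.127, 0.1272]
eef_rot: [179.9, 0.0, 87.7]
contact_force: [-1.2, 1.5, 7.3]
time: 11.78
tcp_pos: [0.5239, -0.127, 0.1265]
eef_rot: [179.9, 0.0, 87.7]
contact_force: [-0.4, 0.8, 7.3]
```

```bash
python3 -m inch '[0,0,0,0,0,0.02,0, 0,0,0,0,0,0.04,0, 0,0,0,0,0,0.06,0, 0,0,0,0,0,0.08,0, 0,0,0,0,0,0.1,0, 0,0,0,0,0,0.1,0]'; python3 -c "
from cell import monitor;print(monitor.get_obs()['torque'])"
```

```text
time: 12.28
tcp_pos: [0.5241, -0.1273, 0.1266]
eef_rot: [179.8, 0.0, 78.6]
contact_force: [0.4, 0.8, 7.5]
finger_gap: 0.013
[ 0.05234656  0.09367645 -0.00858585]
```

```bash
python3 -m inch '[0,0,0,0,0,0.03,0, 0,0,0,0,0,0.06,0, 0,0,0,0,0,0.09,0, 0,0,0,0,0,0.12,0, 0,0,0,0,0,0.15,0, 0,0,0,0,0,0.18,0, 0,0,0,0,0,0.21,0, 0,0,0,0,0,0.24,0, 0,0,0,0,0,0.24,0]'; python3 -c "
from cell import monitor;print(monitor.get_obs()['torque'])"
```

```text
time: 13.03
tcp_pos: [0.5242, -0.1276, 0.1267]
eef_rot: [179.8, -0.0, 57.0]
contact_force: [-0.5, 0.2, 6.8]
finger_gap: 0.0131
[-0.08137104  0.1471156   0.0423175 ]
```

```bash
python3 -m inch '[0,0,0,0,0,0.035,0, 0,0,0,0,0,0.07,0, 0,0,0,0,0,0.105,0, 0,0,0,0,0,0.14,0, 0,0,0,0,0,0.175,0, 0,0,0,0,0,0.21,0, 0,0,0,0,0,0.245,0, 0,0,0,0,0,0.28,0, 0,0,0,0,0,0.315,0,0,0,0,0,0,0.33,0]'; python3 -c "
from cell import monitor;print(monitor.get_obs()['torque'])"
python3 -m inch '[0,0,0,0,0,0.035,0, 0,0,0,0,0,0.07,0, 0,0,0,0,0,0.105,0, 0,0,0,0,0,0.14,0, 0,0,0,0,0,0.175,0, 0,0,0,0,0,0.21,0, 0,0,0,0,0,0.245,0, 0,0,0,0,0,0.28,0, 0,0,0,0,0,0.315,0,0,0,0,0,0,0.33,0]'; python3 -c "
from cell import monitor;print(monitor.get_obs()['torque'])"
```

```text
time: 13.87
tcp_pos: [0.5242, -0.1276, 0.1267]
eef_rot: [179.8, -0.1, 27.3]
contact_force: [-1.2, -0.4, 6.7]
finger_gap: 0.0132
[-0.08015537  0.14386063  0.05002   ]
time: 14.7
tcp_pos: [0.5242, -0.1276, 0.1267]
eef_rot: [179.9, -0.2, -2.4]
contact_force: [-0.6, -0.6, 7.2]
finger_gap: 0.0131
[-0.06249795  0.10513276  0.01714984]
```

```bash
python3 -m inch '[0,0,-0.0025,0,0,0,0, 0,0,-0.005,0,0,0,0, 0,0,-0.0075,0,0,0,0, 0,0,-0.0075,0,0,0,0]'
python3 -m inch '[0,0,-0.001,0,0,0,0, 0,0,-0.001,0,0,0,0, 0,0,-0.001,0,0,0,0]'
```

```text
time: 15.03
tcp_pos: [0.5241, -0.1275, 0.131]
eef_rot: [179.9, -0.1, -2.3]
contact_force: [1.4, -0.9, 5.6]
finger_gap: 0.0135
time: 15.28
tcp_pos: [0.524, -0.1274, 0.1313]
eef_rot: [179.9, -0.1, -2.3]
contact_force: [2.4, -2.3, 4.9]
finger_gap: 0.0128
```

```bash
python3 -m inch '[0,0,0,0,0,0,0.2, 0,0,0,0,0,0,0.3, 0,0,0,0,0,0,0.45, 0,0,0,0,0,0,0.45, 0,0,0,0,0,0,0.45]'
python3 - <<'E'
from h import *
from cell import get_image
plan(.524,-.127,.23,-2.3)
d=get_image("side"); im=d["img"][:,:,::-1]
cv2.imwrite("pics/side6.png",cv2.resize(im[290:400,300:430],None,fx=5,fy=5,interpolation=cv2.INTER_CUBIC))
E
```

```text
time: 15.7
tcp_pos: [0.522, -0.1265, 0.13]
eef_rot: [-180.0, 0.1, -2.3]
contact_force: [-0.4, 0.2, 0.6]
finger_gap: 0.0383
t 15.7 row [ 0.003   0.0006 -0.1666] [-0.0004  0.0013  0.0001] F [-0.4  0.2  0.6] gap 0.0383
```

View pics/side6.png

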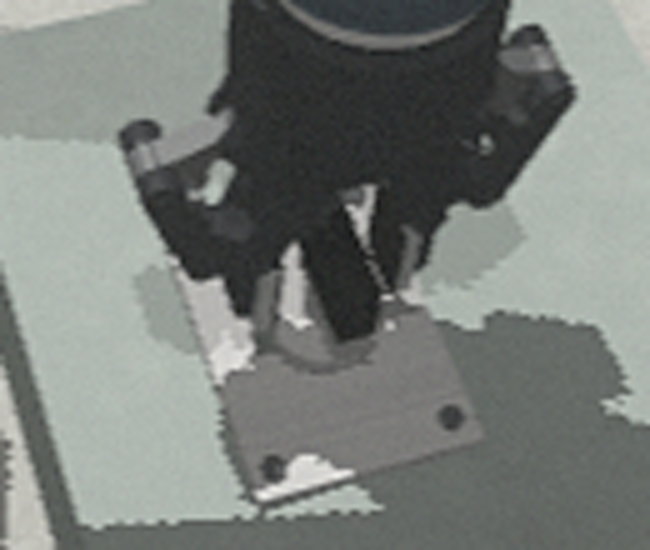

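The key stands free between the open fingers, its handle across the slot at about (340,260). I go straight up.

```bash
python3 -m inch '[0,0,-0.02,0,0,0,0.45, 0,0,-0.05,0,0,0,0.45, 0,0,-0.08,0,0,0,0.45, 0,0,-0.12,0,0,0,0.45, 0,0,-0.17,0,0,0,0.45, 0,0,-0.17,0,0,0,0.45]'
python3 -c "
from h import *
plan(.42,-.40,.25,-2.3)"
```

```text
time: 16.25
tcp_pos: [0.5255, -0.1278, 0.2384]
eef_rot: [179.8, -0.5, -2.3]
contact_force: [0.6, -0.9, -0.3]
finger_gap: 0.0385
t 16.25 row [-0.1573  0.4604 -0.0194] [ 0.0017 -0.0052  0.0001] F [ 0.6 -0.9 -0.3] gap 0.0385
```

```bash
python3 -m inch '[-0.157,0.46,-0.02,0,0,0,0.45, -0.157,0.46,-0.02,0,0,0,0.45, -0.157,0.46,-0.02,0,0,0,0.45, -0.157,0.46,-0.02,0,0,0,0.45, -0.157,0.46,-0.02,0,0,0,0.45, -0.157,0.46,-0.02,0,0,0,0.45, -0.157,0.46,-0.02,0,0,0,0.45, -0.157,0.46,-0.02,0,0,0,0.45, -0.157,0.46,-0.02,0,0,0,0.45, -0.157,0.46,-0.02,0,0,0,0.45]'
python3 - <<'E'
from h import *
from cell import get_image
for n in("side","top"):
    d=get_image(n); im=d["img"][:,:,::-1]
    cv2.imwrite(f"pics/{n}7.png",im)
    a=im[290:400,300:430] if n=="side" else im[205:305,400:530]
    cv2.imwrite(f"pics/{n}7z.png",cv2.resize(a,None,fx=5,fy=5,interpolation=cv2.INTER_CUBIC))
    W=cloud(d); m=(W[...,2]>.13)&(W[...,2]<.18)&(abs(W[...,0]-.523)<.05)&(abs(W[...,1]+.127)<.05); P=W[m]
    top=P[P[:,2]>np.percentile(P[:,2],90)-.008]
    print(n,len(P),"topz",np.median(top[:,2]),top.mean(0),cv2.minAreaRect((top[:,:2]*1000).astype(np.float32)))
E
```

```text
time: 17.08
tcp_pos: [0.4175, -0.3985, 0.2443]
eef_rot: [-179.9, 0.0, -2.3]
contact_force: [0.3, 0.5, 0.0]
finger_gap: 0.0381Traceback (most recent call last):
  File "<stdin>", line 9, in <module>
    return _quantile_unchecked(
        a, q, axis, out, overwrite_input, method, keepdims, weights)
    return _ureduce(a,
                    func=_quantile_ureduce_func,
    ...<5 lines>...
                    overwrite_input=overwrite_input,
                    method=method)
    r = func(a, **kwargs)
    result = _quantile(arr,
                       quantiles=q,
    ...<2 lines>...
                       out=out,
                       weights=wgt)
    slices_having_nans = np.isnan(arr[-1, ...])
                                  ~~~^^^^^^^^^
IndexError: index -1 is out of bounds for axis 0 with size 0
```

View pics/side7z.png

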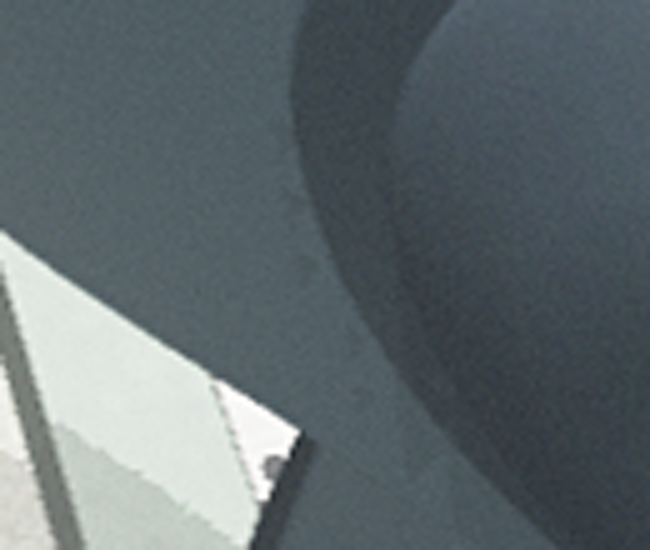

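The arm blocks the side camera, so I look from the top.

```bash
cat > chk.py <<'E'
from h import *
from cell import get_image
import sys
k=sys.argv[1]
for n in("side","top"):
    d=get_image(n); im=d["img"][:,:,::-1]
    cv2.imwrite(f"pics/{n}{k}.png",im)
    a=im[290:400,300:430] if n=="side" else im[205:305,400:530]
    cv2.imwrite(f"pics/{n}{k}z.png",cv2.resize(a,None,fx=5,fy=5,interpolation=cv2.INTER_CUBIC))
    W=cloud(d); m=(W[...,2]>.13)&(W[...,2]<.18)&(abs(W[...,0]-.523)<.05)&(abs(W[...,1]+.127)<.05); P=W[m]
    if len(P)<10: print(n,"none"); continue
    top=P[P[:,2]>np.percentile(P[:,2],90)-.008]
    print(n,len(P),"topz",np.median(top[:,2]),top.mean(0),cv2.minAreaRect((top[:,:2]*1000).astype(np.float32)))
E
python3 chk.py 8
python3 -c "
from h import *
plan(.30,-.50,.3,-40)"
```

```text
side none
top 301 topz 0.16347818796685784 [ 0.52403318 -0.12548024  0.16347979] ((524.2765502929688, -126.25355529785156), (14.330496788024902, 50.63148498535156), 0.05052477866411209)
t 17.23 row [-0.1905  0.1783 -0.0922] [-3.000e-04  2.000e-04  4.202e-01] F [-0.5 -0.5 -0.3] gap 0.0383
```

View pics/top8.png

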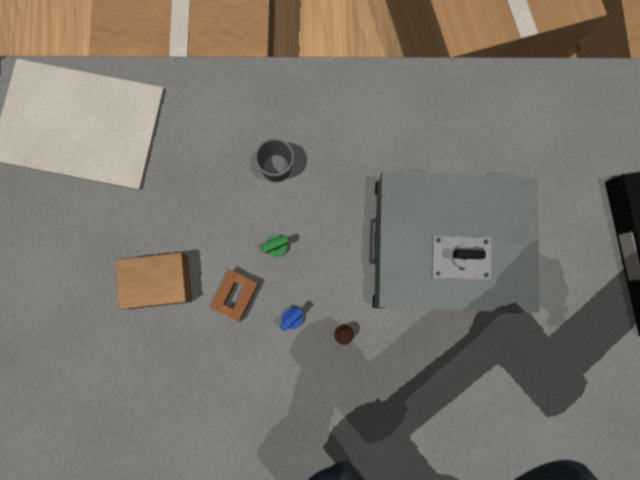

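The key stands on the plate at (469,254), its handle across the slot. The top of the bar is at 163.5 mm, so the centre is about 45.5 mm above the plate. Bystanders haven't moved from the first picture. Handing in.

```bash
python3 -c "
from cell import workorder;print(workorder.finish_job())"
```

```text
the job is handed in; nothing more can be done
None
```

The case is locked as far as I can check, and the job was handed in at about 17 s of the 72 s allowed. I lifted the key from its rest and lowered its foot through the slot without touching the edges. I then pressed the plunger about 11 mm, gave it a quarter turn and let the spring lift it before opening the fingers.

- **Key position:** The last top picture shows the key standing free with its handle across the slot, within about 3° of square. The handle centre is about 45.5 mm above the plate; the allowed range is 42 to 49 mm.
- **Forces:** The measured vertical force never went above about 7.5 N, or roughly 9.5 N on the lock once the key's weight is counted. That is well under the 30 N limit.
- **Bystanders:** The carton, stamp and pen cup look unmoved in the last picture. I compared them with the first picture by eye only.
- **Not fully checked:** The arm blocked the side camera at the end, so the uprightness check comes from the top view and from the side picture taken just after release. I took the plunger travel from the height and force readings, not from a direct one. Measured arm positions drifted by 1 to 2 mm, and the two cameras disagreed by about 1 mm on where the slot is.

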